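# Butt a conduit against the stop and throw the toggle clamp

### The job

Get the conduit in the jig ready for drilling: with the fingertips, push it along its cradle until its end butts against the stop plate, and then push the toggle clamp's handle over, past centre, so that it snaps to the other side and the rubber pad presses on the conduit. Only push: do not grasp or lift the conduit, which stays lying in its cradle, and leave the other things on the bench and on the jig where they are.

Things in the scene. Friction and masses are not known exactly. Their poses are not given: they have to be found in the camera images.
- jig: Grey steel base plate of a drilling jig, fixed to the bench, 12 mm thick, carrying cradle, stop and clamp. Origin on the bench; z up; its y runs along the cradle towards the stop, its x from the clamp towards the cradle. The plate spans x -95 to 75, y -135 to 155 mm in this frame. The clamp's bracket (58 mm wide in x, top 92 mm above the bench) stands at x -50, y 50 mm.
- stop_face (a point): Centre of the stop plate's face against which the conduit must butt, on the conduit's axis, 45 mm above the bench (jig frame x 30, y 130 mm). The stop is a steel plate 56 mm wide, 12 mm thick, top 80 mm above the bench, facing the jig's -y.
- cradle (a point): Middle of the fixed steel V cradle on the conduit's axis, 45 mm above the bench (jig frame x 30, y 5 mm). The cradle runs 95 mm to each side of it along the jig's y; its edges are at most 43 mm above the bench and 24 mm to each side of the axis.
- conduit: Loose plain metal conduit, 30 mm outside diameter, 240 mm long, 0.18 to 0.29 kg, both ends closed flush by plugs, lying in the V cradle. Origin at its middle, on its axis; its y points along it to the stop, so the end to push is 120 mm towards -y and overhangs the cradle by 20 mm or more. It starts 25 to 60 mm short of the stop, slides with 1 to 4 N; home, its origin is 120 mm from stop_face.
- clamp_handle (a joint): Toggle clamp's handle, rad, about the jig's y. 0: open, leaning 0.6 from upright to the jig's -x (away from the conduit), as at every start. 0.6: upright, dead centre. 1.2: shut, leaning 0.6 to +x, over the conduit. A spring drives it from dead centre to either end (0.48 N m at the ends, 4 to 6 N at the grip to start it); past centre it snaps over by itself and the clamp arm follows.
- handle_pivot (a point): Axis of the handle's hinge between the bracket's cheeks, 85 mm above the bench (jig frame x -50, y 50 mm); the axis runs along the jig's y.
- handle_tip (a point): Top end of the handle on its centre line, 115 mm from the pivot, about 180 mm above the bench when open or shut and 200 mm when upright. The top 62 mm is a round black grip 16 to 22 mm thick; below it a 10 mm steel rod. Moves with the handle.
- clamp_pad: Black rubber pad, 20 mm across, under the end of the steel clamp arm, 80 mm from the hinge. Open, the arm stands raised 1.0 rad, sloping up from the hinge to the jig's +x, its end about 170 mm above the bench; shut, it is level and the sprung pad presses the conduit's top with 2 to 4 N, 60 mm above the bench. Origin on the hinge, not at the pad.
- coupling: Bystander: steel conduit coupling, a short tube 37 mm across and 45 mm tall, standing on the jig's plate. Origin at the centre of its underside.
- bushing: Bystander: brass bushing, 28 mm across and 28 mm tall, standing on the jig's plate. Origin at the centre of its underside.
- wall_box: Bystander: open steel wall box 100 x 100 x 50 mm on the bench. Origin at the centre of its underside.
- tape_roll: Bystander: roll of black tape lying flat, 90 mm across, 19 mm tall. Origin at the centre of its underside.
- tape_measure: Bystander: yellow and black tape measure 75 x 42 x 70 mm. Origin at the centre of its underside.
- spray_can: Bystander: spray can, 52 mm across, 160 mm tall. Origin at the centre of its underside.
- screwdriver: Bystander: screwdriver lying on the bench beyond the jig, along y, 26 mm thick. Origin under its middle.
Things that resemble listed ones, but are neither listed nor needed, are in the scene too. Several things have the shape of the conduit; the one meant has the colours described above.

How it is judged:
On the way, in this order (a step that is already met when the one before it is completed fails the run):
1. the conduit lies in its cradle with its end against the stop, the clamp still open (y of conduit in the frame of jig between 0.006 and 0.014 m and x of conduit in the frame of jig between 0.025 and 0.035 m and angle between the y axis of conduit and the y axis of jig, either way round below 0.05 rad and value of joint clamp_handle below 0.3 rad), for 0.1 s.
2. the handle has snapped over and the pad presses on the conduit (value of joint clamp_handle above 1.1 rad and contact force between clamp_pad and conduit above 1 N), for 0.2 s.
At the end, for the whole second after the job is handed in: The conduit lies still in its cradle, its end within 4 mm of the stop plate; the clamp's handle is over to its other side (joint above 1.1 rad) and the pad presses on the conduit with more than 1 N (all of step 2 and y of conduit in the frame of jig between 0.006 and 0.014 m and x of conduit in the frame of jig between 0.025 and 0.035 m and angle between the y axis of conduit and the y axis of jig, either way round below 0.05 rad and linear speed of conduit below 0.01 m/s); the robot touches nothing.
It fails at once if the conduit is lifted out of its cradle (more than 10 mm up) or tipped (z of conduit in the frame of jig above 0.055 m or angle between conduit's own y axis and vertical below 1.42 rad or angle between conduit's own y axis and vertical above 1.72 rad).
It fails at once if one of the other things is moved more than 25 mm (distance of any of coupling, bushing, wall_box, tape_roll, tape_measure, spray_can, screwdriver from where it was at the start of the episode above 0.025 m).
It also fails if it takes over 43 s, if anything falls off the work surface, if the arm or the gripper's body presses on something with over 40 N, if the wrist force passes 120 N, or if a joint passes its speed limit or range.

### The arm

A 7-joint arm with a two-finger parallel gripper is mounted at the origin on the work surface. World frame = base frame: x ahead of the robot, y to its left, z up, the work surface at z = 0. Lengths are in m, angles in rad, forces in N, time in s.
With the tool pointing down it reaches from about 0.425 to 0.875 m from the base axis. Payload 4.7 kg.
Tool frame: the origin (TCP) lies at the very end of the fingers, on their centre line; the grasp point (between the pads) lies 19 mm behind it; z points along the fingers, y is the line along which they close (so a half turn about z gives the same grasp; the last joint's range is limited). The gripper opens to 87 mm and grips with 3 to 60 N. Pads are 19 mm wide; open, the fingers measure 117 mm over their backs; the gripper's body (75 mm by 190 mm) begins 51 mm behind the grasp point.
Start: joints at [-1.101, 0.321, -0.07, 1.45, 0.023, 1.371, -0.057], TCP at [0.286, 0.584, 0.223] pointing down, gripper open.
Joint ranges: [-2.86, 2.86], [-0.3, 2.09], [-1.38, 1.24], [0.06, 2.45], [-1.56, 4.7], [0.09, 2.05], [-2.69, 2.69]. Speed limits (rad/s): [2.57, 2.57, 3.14, 3.14, 3.14, 3.14, 3.14].

### API

Orientations are given as a unit quaternion [w, x, y, z].
In Python, from cell import read_state, camera, camera_info, close_job gives the robot as it stands.
- The arm moves only by the tool step_arm, never from a script. Its argument "commands" is a list of rows, each a list of 4 numbers: the shift along the tool's x, y, z in units of 15 cm (1.0 is 15 cm), then the turn about the tool's z in units of 0.5 rad (1.0 is 0.5 rad). A call has exactly 5 rows; each row is the pose to reach, as a shift and turn from the pose commanded when the call began, along the tool's axes at that moment; what a row does not reach only later rows make up. A row lasts 1/8 s, in which the tool goes at most 62.5 mm and 10.7 degrees, less where a joint would pass 70% of its speed; a pose out of reach is approached as far as the arm can. A call with a number of a shift or a turn outside -1 to 1 is refused whole. A call with a gripper value outside its range is refused whole. "jaw" is the closure, from 0 (fully open) to 1 (shut), set as the call begins (left out, the last holds). The fingers move at their own pace and stop on an object; "force" is the grip in N (left out, the last holds). Time passes only in rows, so rows that repeat a pose let the fingers close, or fill a call up. It gives the time, the measured TCP pose, the force, the opening and the grip force at its end, in the units of the state.
- read_state(): the state, without advancing time (a new reading comes with each control period).
- camera(name): name is "scene" or "top"; returns the picture (384x512x3 uint8, blue, green, red); there is no depth.
- camera_info(name): a dict with "fx", "fy", "cx", "cy" (pixels), "k1" (the pictures are not rectified: a ray, as slopes to the right and down, at radius r is drawn at 1 + k1 r^2 times it, then the intrinsics apply), "world_to_cam" (4x4, takes a point from world to camera coordinates). Camera axes: x right, y up, looking along -z (the intrinsics and any distortion apply to the point x, -y, -z); pixel columns grow to the right and rows downward; lengths in m; the calibration is good to about 2 mm. A picture is of the moment at which its call begins. camera_info takes no time and is no camera call.
- close_job(): hands the job in; it is judged then, once.
The state is a dict: "clock": time; "qpos": joint angles; "qd": joint speeds; "effort": joint torques, N m; "ee_pos": TCP position; "ee_rot": TCP orientation; "force": force on the tool from outside, world axes, zero at the start; "ft_torque": the same for the moment, N m; "grip_width": opening from 0.0 (shut) to 1.0 (fully open); "grasp_force": force on a finger pad.
Only numpy, scipy, OpenCV 4.12 (cv2) and the standard library are available. Lean on these libraries where they do the work, as an engineer would, in place of code of your own. Each camera call takes 0.05 s, during which the arm holds its last target. There are 200 camera calls.

## Working session

There is one attempt and no reset: what is moved stays moved. The work goes in short steps, Python scripts to look and compute and a tool call to move; the robot and the scene stay as the last step left them, time stands still between calls to the robot, and variables do not carry over. Pictures are saved under pics/ and viewed, at most 10 in all, crops included, and the job is handed in when it is done.

Besides the shell and the picture viewer there is one more tool, called as name([rows], argument=value, ...), one row to a line, values as JSON. step_arm: Moves the arm, as the interface text tells. Shifts and turns lie within -1 to 1; 1 stands for 15 cm of shift or 0.5 rad of turn. Its arguments: {"type":"object","properties":{"commands":{"type":"array","items":{"type":"array","items":{"type":"number"}}},"jaw":{"type":"number"},"force":{"type":"number"}},"required":["commands"]}

```bash
mkdir -p pics; cat > h.py <<'E'
import numpy as np, cv2
from cell import *
def ray(name,u,v):
    c=camera_info(name); K=np.array([[c['fx'],0,c['cx']],[0,c['fy'],c['cy']],[0,0,1]])
    d=np.array([(u-c['cx'])/c['fx'],(v-c['cy'])/c['fy']]); s=d.copy()
    for _ in range(30): s=d/(1+c['k1']*(s@s))
    M=np.array(c['world_to_cam']); R=M[:3,:3]; t=M[:3,3]
    return -R.T@t, R.T@np.array([s[0],-s[1],-1.])
def onz(name,u,v,z):
    o,d=ray(name,u,v); return o+d*(z-o[2])/d[2]
def proj(name,p):
    c=camera_info(name); q=np.array(c['world_to_cam'])@np.r_[p,1]
    s=np.array([q[0],-q[1]])/-q[2]; s=s*(1+c['k1']*(s@s))
    return np.array([c['fx']*s[0]+c['cx'],c['fy']*s[1]+c['cy']])
E
python3 - <<'E'
from h import *
for n in('scene','top'):
    im=camera(n); cv2.imwrite(f'pics/{n}0.png',im); c=camera_info(n); print(n,c['fx'],c['k1'],ray(n,256,192))
print(read_state())
E
```

```text
scene 454.9479246589688 -0.09239921016879794 (array([1.22472536, 0.78151877, 0.88232343]), array([-0.52131825, -0.64089158, -0.5638333 ]))
top 449.3811408795553 -0.10594002958200331 (array([ 0.41621502, -0.02996383,  1.39183455]), array([ 0.08142453,  0.02327846, -0.99643911]))
{'clock': 0.1, 'qpos': array([-1.10088152,  0.32175731, -0.07005504,  1.45155094,  0.0225877 ,
        1.37079179, -0.05690644]), 'qd': array([ 6.89805317e-04, -2.48340513e-03,  8.53861102e-05, -3.07077481e-03,
       -9.44165856e-04,  3.29291587e-05, -4.70425780e-04]), 'effort': array([-7.35204285e-04, -4.92570984e+01, -4.06173728e-01, -3.13397884e+01,
       -6.40886463e-02,  3.94671725e-02,  6.24841073e-05]), 'ee_pos': array([0.2859655 , 0.58316704, 0.2215662 ]), 'ee_rot': array([-1.50342406e-04,  2.25943957e-01,  9.74139922e-01, -8.47384232e-04]), 'force': array([ 0.03645863, -0.65704729, -0.69542856]), 'ft_torque': array([-0.01348412, -0.01403343,  0.02137154]), 'grasp_force': 0.0, 'grip_width': 0.9970555528074206}
```

View pics/scene0.png

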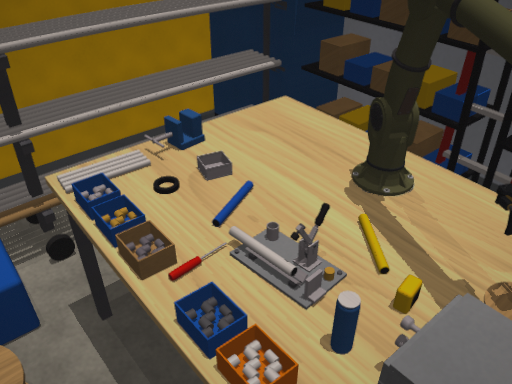

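View pics/top0.png

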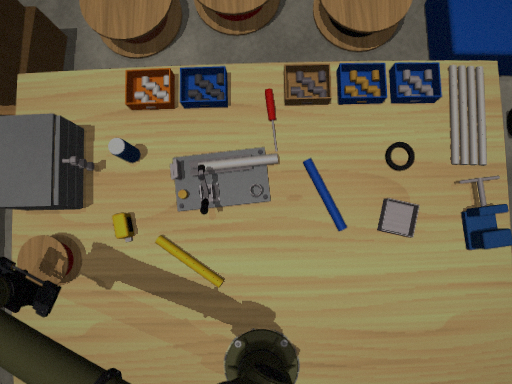

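Candidates for the conduit are the grey tube in the jig at top (235,162), the blue tube at (325,195), the yellow tube at (190,260) and the grey bars at (468,115). I choose the plain metal one lying in the jig, which runs from top (195,165) to (279,159), and check it in a close crop.

```bash
python3 - <<'E'
import cv2,numpy as np
a=cv2.imread('pics/top0.png')[135:225,160:290]; b=cv2.imread('pics/scene0.png')[190:310,215:355]
a=cv2.resize(a,(780,540),interpolation=cv2.INTER_CUBIC)
b=cv2.resize(b,(700,600),interpolation=cv2.INTER_CUBIC)
cv2.imwrite('pics/ca.png',a);cv2.imwrite('pics/cb.png',b)
E
```

```text
(no output)
```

View pics/ca.png

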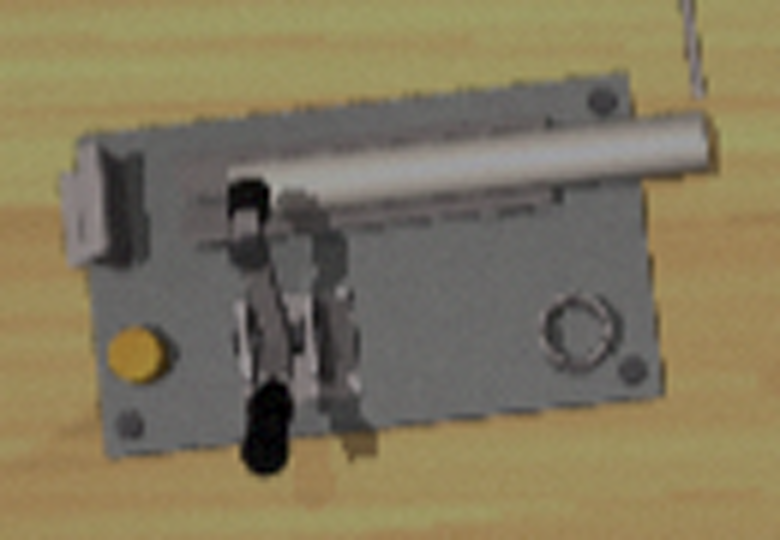

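View pics/cb.png

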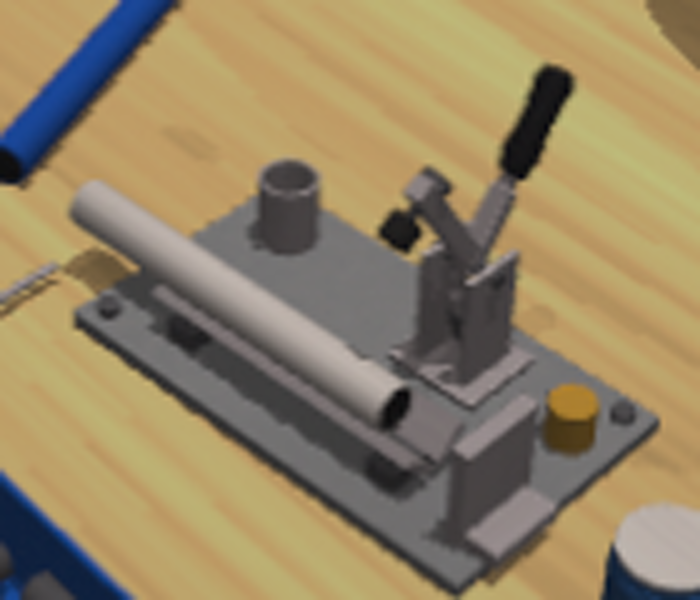

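The top crop shows the conduit at crop (230,190) to (715,140), the stop at the left (100,205), the clamp open with its handle tip at (265,455), the coupling at (580,330) and the bushing at (138,352). The screwdriver tip is near the free end, at (698,95). The scene crop confirms that the grey conduit is in the cradle.

```bash
cat > jig.py <<'E'
from h import *
px=np.array([[80,135],[628,72],[662,395],[107,457]])/6+[160,135]-.4
W=np.array([onz('top',*p,.012)[:2] for p in px])
J=np.array([[75,155],[75,-135],[-95,-135],[-95,155]])/1e3
mj,mw=J.mean(0),W.mean(0); A=(J-mj).T@(W-mw)
U,S,Vt=np.linalg.svd(A); R=(U@Vt).T
yaw=np.arctan2(R[1,0],R[0,0])
def j2w(x,y,z): return np.r_[R@(np.array([x,y])-mj)+mw,z]
def w2j(p): return R.T@(np.asarray(p)[:2]-mw)+mj
if __name__=='__main__':
    print('res',np.round((W-np.array([j2w(*j,0)[:2] for j in J]))*1e3,1)); print('yaw',yaw,np.linalg.det(R))
    for n,u,v,z in [('conduit end centre',710,140,.045),('handle tip',265,455,.180),('screw tip',700,95,.005),('coupling',580,330,.057),('bushing',138,352,.04)]:
        p=onz('top',u/6+160-.4,v/6+135-.4,z);print(n,p.round(4),w2j(p).round(4))
    for u,v,n in[(88,203,'cond end'),(555,75,'tip'),(395,408,'front end')]:
        p=onz('scene',u/5+215-.4,v/5+190-.4,.18 if n=='tip' else .045);print('scene',n,p.round(4),w2j(p).round(4))
    for q in[(30,-165,45),(30,130,45),(-50,50,85),(-115,50,180)]:
        p=j2w(q[0]/1e3,q[1]/1e3,q[2]/1e3);print(q,p.round(4),(6*(proj('top',p)-[160,135])).round(),(5*(proj('scene',p)-[215,190])).round())
    s=read_state();from scipy.spatial.transform import Rotation as Ro
    print(Ro.from_quat(np.roll(s['ee_rot'],-1)).as_matrix().round(3))
    sh=[j for j in onz('top',275,150,0)];print(sh)
E
python3 jig.py
```

```text
res [[-0.9 -2. ]
 [-0.4  0.7]
 [ 0.9  1.9]
 [ 0.4 -0.6]]
yaw 0.08591004694953207 1.0
conduit end centre [ 0.6281 -0.0671  0.045 ] [ 0.0294 -0.1711]
handle tip [0.4686 0.1409 0.18  ] [-0.1117  0.0499]
screw tip [ 0.6582 -0.0637  0.005 ] [ 0.0597 -0.1702]
coupling [5.325e-01 3.000e-04 5.700e-02] [-0.0601 -0.0957]
bushing [0.5282 0.2246 0.04  ] [-0.0451  0.1282]
scene cond end [ 0.6286 -0.0615  0.045 ] [ 0.0305 -0.1655]
scene tip [0.4706 0.1456 0.18  ] [-0.1092  0.0544]
scene front end [0.6067 0.1763 0.045 ] [0.029  0.0733]
(30, -165, 45) [ 0.6281 -0.061   0.045 ] [695. 138.] [ 87. 201.]
(30, 130, 45) [0.6028 0.2329 0.045 ] [117. 202.] [474. 463.]
(-50, 50, 85) [0.53   0.1463 0.085 ] [277. 335.] [462. 258.]
(-115, 50, 180) [0.4652 0.1407 0.18  ] [263. 460.] [553.  65.]
[[-0.898  0.44  -0.001]
 [ 0.44   0.898 -0.002]
 [-0.    -0.002 -1.   ]]
[np.float64(0.6605306495742227), np.float64(-0.05986871830593932), np.float64(0.0)]
```

step_arm([
  [-0.3,-0.2,-0.1,-0.3],
  [-0.6,-0.45,-0.2,-0.6],
  [-0.9,-0.7,-0.27,-0.9],
  [-1,-0.76,-0.27,-1],
  [-1,-0.76,-0.27,-1],
], jaw=1)

```text
clock: 0.72
ee_pos: [0.3718, 0.4137, 0.2631]
ee_rot: [0.0, -0.02, 1.0, -0.0]
force: [0.2, 0.9, -0.4]
grip_width: 0.516
grasp_force: 0.0
```

```bash
cat > go.py <<'E'
import sys
from jig import *
from scipy.spatial.transform import Rotation as Ro
s=read_state(); T=Ro.from_quat(np.roll(s['ee_rot'],-1)).as_matrix()
print('t',s['clock'],'jig',w2j(s['ee_pos']).round(4),s['ee_pos'].round(4),'F jig',(R.T@s['force'][:2]).round(1),s['force'][2].round(1),'grip',s['grip_width'])
x,y,z=map(float,sys.argv[1:4])
d=T.T@(j2w(x/1e3,y/1e3,z/1e3)-s['ee_pos'])
yj=np.r_[R@[0,1],0]; a=T.T@yj
print('units',(d/.15).round(3),'turn',round(np.arctan2(-a[0],a[1])/.5,3),'tool x in jig',(R.T@T[:2,0]).round(3))
E
python3 go.py 30 -215 260
```

```text
t 0.725 jig [-0.1847  0.33  ] [0.3718 0.4137 0.2631] F jig [0.3 0.9] -0.4 grip 0.5162574189296376
units [-1.597 -3.564  0.021] turn -0.092 tool x in jig [-0.999  0.046]
```

step_arm([
  [-0.2,-0.3,0,-0.09],
  [-0.3,-0.6,0,-0.09],
  [-0.45,-0.9,0,-0.09],
  [-0.45,-1,0,-0.09],
  [-0.45,-1,0,-0.09],
])

```text
clock: 1.35
ee_pos: [0.4441, 0.2692, 0.2628]
ee_rot: [-0.0, -0.044, 0.999, 0.0]
force: [-0.9, 0.8, 0.1]
grip_width: 0.022
grasp_force: 0.0
```

step_arm([
  [-0.2,-0.3,0,0],
  [-0.3,-0.6,0,0],
  [-0.45,-0.9,0,0],
  [-0.45,-1,0,0],
  [-0.45,-1,0,0],
])

```text
clock: 1.98
ee_pos: [0.5249, 0.1266, 0.2628]
ee_rot: [-0.0, -0.045, 0.999, 0.0]
force: [-0.2, 0.5, 0.3]
grip_width: 0.006
grasp_force: 0.0
```

step_arm([
  [-0.2,-0.3,0,0],
  [-0.3,-0.6,0,0],
  [-0.45,-0.9,0,0],
  [-0.45,-1,0,0],
  [-0.45,-1,0,0],
])

```text
clock: 2.6
ee_pos: [0.6056, -0.0165, 0.2627]
ee_rot: [-0.0, -0.045, 0.999, 0.001]
force: [-0.3, 0.4, -0.2]
grip_width: 0.007
grasp_force: 0.0
```

```bash
python3 go.py 30 -215 110
```

```text
t 2.6 jig [ 0.0114 -0.1188] [ 0.6056 -0.0165  0.2627] F jig [-0.3  0.4] -0.2 grip 0.006923059462727642
units [-0.122 -0.643  1.017] turn 0.009 tool x in jig [-1.    -0.005]
```

step_arm([
  [-0.12,-0.3,0,0],
  [-0.12,-0.64,0.1,0],
  [-0.12,-0.64,0.4,0],
  [-0.12,-0.64,0.8,0],
  [-0.12,-0.64,1,0],
])

```text
clock: 3.22
ee_pos: [0.6306, -0.1071, 0.1094]
ee_rot: [-0.002, -0.047, 0.999, 0.002]
force: [0.2, 1.1, 0.1]
grip_width: 0.01
grasp_force: 0.0
```

step_arm([
  [0,0,0.2,0],
  [0,0,0.4,0],
  [0,0,0.51,0],
  [0,0,0.51,0],
  [0,0,0.51,0],
])

```text
clock: 3.85
ee_pos: [0.6335, -0.1117, 0.0379]
ee_rot: [0.001, -0.045, 0.999, 0.0]
force: [-0.6, -0.1, 0.2]
grip_width: 0.007
grasp_force: 0.0
```

```bash
python3 go.py 30 -185 33; python3 - <<'E'
from h import *
a=camera('top')[125:215,200:330];b=camera('scene')[190:310,205:345]
cv2.imwrite('pics/p1.png',np.hstack([cv2.resize(a,(400,277),interpolation=2),cv2.resize(b,(323,277),interpolation=2)]))
E
```

```text
t 3.85 jig [ 0.031  -0.2159] [ 0.6335 -0.1117  0.0379] F jig [-0.6 -0.1] 0.2 grip 0.0070944307630277075
units [0.006 0.206 0.033] turn 0.008 tool x in jig [-1.    -0.004]
```

View pics/p1.png

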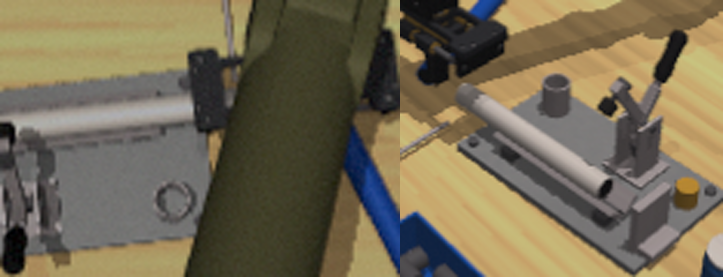

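The closed fingers stand just behind the conduit's free end (around (205,90) in the left crop), in line with its axis. Now I push.

step_arm([
  [0,0.1,0.02,0],
  [0,0.18,0.02,0],
  [0,0.26,0.02,0],
  [0,0.34,0.02,0],
  [0,0.42,0.02,0],
])

```text
clock: 4.58
ee_pos: [0.6267, -0.0494, 0.0336]
ee_rot: [0.0, -0.044, 0.999, -0.0]
force: [0.2, -1.9, 0.1]
grip_width: 0.008
grasp_force: 1.0
```

step_arm([
  [0,0.02,0,0],
  [0,0.04,0,0],
  [0,0.06,0,0],
  [0,0.08,0,0],
  [0,0.1,0,0],
])

```text
clock: 5.2
ee_pos: [0.6254, -0.0348, 0.0336]
ee_rot: [0.0, -0.044, 0.999, -0.0]
force: [1.1, -3.1, 0.1]
grip_width: 0.004
grasp_force: 1.1
```

```bash
python3 go.py 30 -125 35
```

```text
t 5.2 jig [ 0.0295 -0.1387] [ 0.6254 -0.0348  0.0336] F jig [ 0.8 -3.2] 0.1 grip 0.004442924016992109
units [-0.003  0.091 -0.009] turn 0.006 tool x in jig [-1.    -0.003]
```

Friction is about 3 N, so the conduit is sliding. I go on in small steps until the force rises.

step_arm([
  [0,0.015,0,0],
  [0,0.03,0,0],
  [0,0.045,0,0],
  [0,0.06,0,0],
  [0,0.06,0,0],
])

```text
clock: 5.82
ee_pos: [0.6247, -0.0252, 0.0336]
ee_rot: [0.0, -0.045, 0.999, 0.0]
force: [0.6, -0.8, 0.3]
grip_width: 0.006
grasp_force: 0.7
```

step_arm([
  [0,0.01,0,0],
  [0,0.02,0,0],
  [0,0.025,0,0],
  [0,0.03,0,0],
  [0,0.03,0,0],
])

```text
clock: 6.45
ee_pos: [0.6242, -0.0212, 0.0336]
ee_rot: [-0.0, -0.045, 0.999, 0.0]
force: [0.3, -1.8, 0.3]
grip_width: 0.006
grasp_force: 1.0
```

```bash
python3 go.py 30 -125 35
```

```text
t 6.45 jig [ 0.0295 -0.1249] [ 0.6242 -0.0212  0.0336] F jig [ 0.1 -1.8] 0.3 grip 0.006486218509552623
units [-0.003 -0.    -0.01 ] turn 0.007 tool x in jig [-1.    -0.003]
```

step_arm([
  [0,0.008,0,0],
  [0,0.016,0,0],
  [0,0.024,0,0],
  [0,0.03,0,0],
  [0,0.03,0,0],
])

```text
clock: 7.08
ee_pos: [0.6239, -0.0165, 0.0336]
ee_rot: [0.0, -0.045, 0.999, 0.0]
force: [-0.2, -1.7, 0.4]
grip_width: 0.007
grasp_force: 1.0
```

```bash
python3 go.py 30 -125 35; python3 - <<'E'
from h import *
b=camera('scene')[190:310,215:355]
cv2.imwrite('pics/p2.png',cv2.resize(b,(700,600),interpolation=2))
E
```

```text
t 7.075 jig [ 0.0296 -0.1203] [ 0.6239 -0.0165  0.0336] F jig [-0.3 -1.7] 0.4 grip 0.0068036336051116855
units [-0.003 -0.031 -0.009] turn 0.007 tool x in jig [-1.    -0.003]
```

View pics/p2.png

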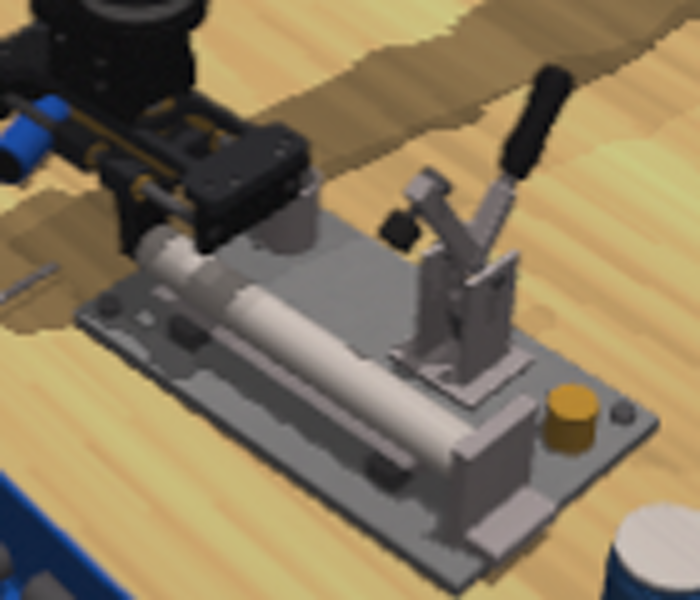

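The conduit's front end is now close to the stop plate, near crop (450,445). I continue in small steps until the force jumps.

step_arm([
  [0,0.006,0,0],
  [0,0.012,0,0],
  [0,0.018,0,0],
  [0,0.02,0,0],
  [0,0.02,0,0],
])

```text
clock: 7.75
ee_pos: [0.6236, -0.0137, 0.0336]
ee_rot: [0.0, -0.045, 0.999, 0.0]
force: [0.3, -2.6, 0.6]
grip_width: 0.002
grasp_force: 1.1
```

step_arm([
  [0,0.006,0,0],
  [0,0.012,0,0],
  [0,0.018,0,0],
  [0,0.02,0,0],
  [0,0.02,0,0],
])

```text
clock: 8.38
ee_pos: [0.6235, -0.0134, 0.0336]
ee_rot: [0.0, -0.044, 0.999, -0.001]
force: [0.3, -7.9, -0.8]
grip_width: 0.005
grasp_force: 3.3
```

The force jumped to 8 N with no further travel, so the conduit is butted. I back off, rise and go to the clamp side of the handle.

step_arm([
  [0,-0.15,0,0],
  [0,-0.2,0,0],
  [0,-0.2,-0.4,0],
  [0,-0.2,-0.8,0],
  [0,-0.2,-1,0],
])

```text
clock: 9.0
ee_pos: [0.6275, -0.0393, 0.1877]
ee_rot: [0.003, -0.045, 0.999, 0.001]
force: [0.1, 0.4, -0.0]
grip_width: 0.008
grasp_force: 0.0
```

step_arm([
  [0,0,-0.3,0],
  [0.2,0,-0.5,0],
  [0.5,0.2,-0.53,0],
  [0.8,0.4,-0.53,0],
  [1,0.6,-0.53,0],
])

```text
clock: 9.62
ee_pos: [0.4664, 0.0376, 0.2634]
ee_rot: [0.0, -0.045, 0.999, 0.001]
force: [0.4, 0.3, -0.3]
grip_width: 0.005
grasp_force: 0.0
```

```bash
python3 go.py -158 50 262; python3 - <<'E'
from jig import *
# conduit front/pushed end check
b=camera('scene')[190:310,215:355]
cv2.imwrite('pics/p3.png',cv2.resize(b,(700,600),interpolation=2))
for y in(-.11,-.114): print((5*(proj('scene',j2w(.03,y,.06))-[215,190])).round())
E
```

```text
t 9.625 jig [-0.1227 -0.0529] [0.4664 0.0376 0.2634] F jig [0.4 0.3] -0.3 grip 0.005075860917793631
units [0.232 0.687 0.011] turn 0.009 tool x in jig [-1.    -0.005]
[151. 224.]
[146. 221.]
```

View pics/p3.png

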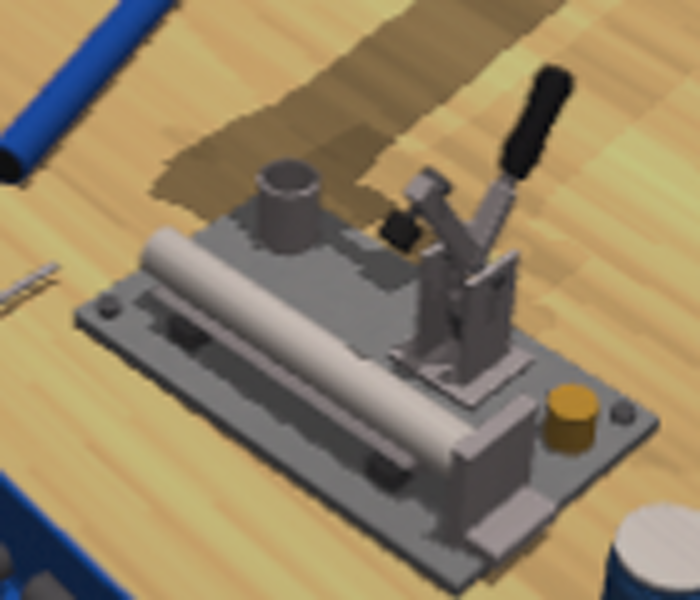

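The conduit lies home against the stop: its free end at crop (155,240) matches the predicted (151,224), which is its top edge. Next comes the handle.

step_arm([
  [0.23,0.2,0,0],
  [0.23,0.45,0,0],
  [0.23,0.69,0,0],
  [0.23,0.69,0.2,0],
  [0.23,0.69,0.4,0],
])

```text
clock: 10.3
ee_pos: [0.4247, 0.1373, 0.2027]
ee_rot: [0.0, -0.046, 0.999, 0.001]
force: [0.3, -0.7, -1.1]
grip_width: 0.004
grasp_force: 0.0
```

step_arm([
  [0,0,0.1,0],
  [0,0,0.2,0],
  [0,0,0.3,0],
  [0,0,0.3,0],
  [0,0,0.3,0],
])

```text
clock: 10.92
ee_pos: [0.4254, 0.1357, 0.1586]
ee_rot: [0.0, -0.045, 0.999, 0.0]
force: [0.5, -1.1, 0.5]
grip_width: 0.0
grasp_force: 0.0
```

```bash
python3 go.py -120 50 157
```

```text
t 10.925 jig [-0.1551  0.0484] [0.4254 0.1357 0.1586] F jig [ 0.4 -1.1] 0.5 grip 0.00047937755595592666
units [-0.234  0.01   0.011] turn 0.006 tool x in jig [-1.    -0.003]
```

step_arm([
  [-0.09,0,0,0],
  [-0.18,0,0,0],
  [-0.25,0,0,0],
  [-0.31,0,0,0],
  [-0.37,0,0,0],
])

```text
clock: 11.55
ee_pos: [0.4796, 0.1416, 0.1584]
ee_rot: [-0.002, -0.045, 0.999, 0.0]
force: [-6.0, 1.2, 4.5]
grip_width: 0.008
grasp_force: 2.8
```

step_arm([
  [-0.05,0,0,0],
  [-0.1,0,0,0],
  [-0.15,0,0,0],
  [-0.2,0,0,0],
  [-0.22,0,0,0],
])

```text
clock: 12.18
ee_pos: [0.5141, 0.1431, 0.1579]
ee_rot: [0.0, -0.044, 0.999, -0.0]
force: [0.7, 0.6, -0.8]
grip_width: 0.0
grasp_force: 0.0
```

```bash
python3 go.py -60 50 157; python3 - <<'E'
from h import *
b=camera('scene')[190:310,215:355]
cv2.imwrite('pics/p4.png',cv2.resize(b,(700,600),interpolation=2))
E
```

```text
t 12.175 jig [-0.0661  0.0481] [0.5141 0.1431 0.1579] F jig [0.8 0.6] -0.8 grip 0.0002040486816959561
units [-0.041  0.012  0.006] turn 0.005 tool x in jig [-1.    -0.003]
```

View pics/p4.png

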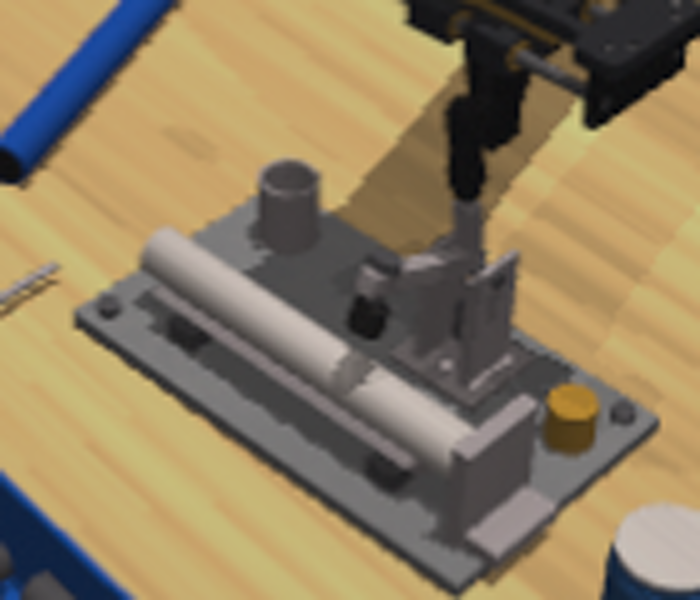

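The handle is about upright (crop (465,150)) and the arm is half lowered, so it is at or just past centre. I push a little further.

step_arm([
  [-0.04,0,0,0],
  [-0.08,0,0,0],
  [-0.1,0,0,0],
  [-0.1,0,0,0],
  [-0.1,0,0,0],
])

```text
clock: 12.85
ee_pos: [0.5279, 0.1448, 0.158]
ee_rot: [-0.0, -0.045, 0.999, 0.0]
force: [0.3, -0.4, -0.2]
grip_width: 0.006
grasp_force: 0.0
```

step_arm([
  [0.1,0,0,0],
  [0.3,0,0,0],
  [0.4,0,-0.2,0],
  [0.4,0,-0.5,0],
  [0.4,0,-0.7,0],
])

```text
clock: 13.48
ee_pos: [0.4675, 0.1395, 0.2653]
ee_rot: [0.001, -0.045, 0.999, 0.001]
force: [1.1, 1.2, -0.1]
grip_width: 0.007
grasp_force: 0.0
```

```bash
python3 go.py -60 50 157; python3 - <<'E'
from h import *
b=camera('scene')[190:310,215:355]
cv2.imwrite('pics/p5.png',cv2.resize(b,(700,600),interpolation=2))
E
```

```text
t 13.475 jig [-0.1129  0.0486] [0.4675 0.1395 0.2653] F jig [1.2 1.1] -0.1 grip 0.007485459395939085
units [-0.351  0.007  0.722] turn 0.007 tool x in jig [-1.    -0.004]
```

View pics/p5.png

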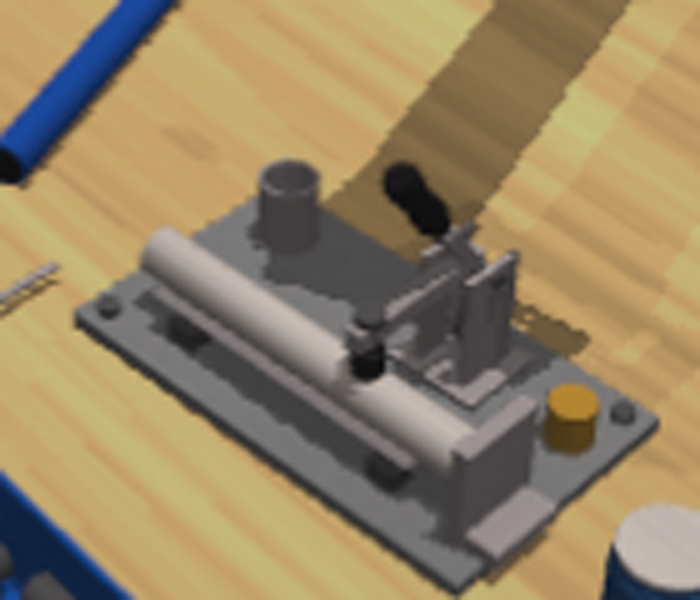

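The handle has snapped over (tip at crop (400,180)), the arm is level with the pad pressing on the conduit (365,360), and the conduit is still at the stop. The arm is clear.

step_arm([
  [0,0,0,0],
  [0,0,0,0],
  [0,0,0,0],
  [0,0,0,0],
  [0,0,0,0],
])

```text
clock: 14.15
ee_pos: [0.4682, 0.1394, 0.2627]
ee_rot: [-0.0, -0.045, 0.999, -0.0]
force: [0.3, 0.5, 0.6]
grip_width: 0.005
grasp_force: 0.0
```

```bash
python3 -c "
from cell import *
print(close_job())"
```

```text
the job is handed in; nothing more can be done
None
```

The job is handed in at about 14 s: the conduit was pushed home against the stop and the clamp snapped shut with its pad on the conduit (seen in the last picture); the judge returned no verdict.

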